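# Open the damp box past its spring catch

## Task

Open the damp box that keeps the clay work moist: with the fingertips inside the lid's pull loop, press the red spring catch right down and, while keeping it down, push the loop's front bar outwards so that the lid slides over the catch. Then push the lid on, fully open to its stop, and take the hand away. Only press and push: never take the pull between the fingers, and leave the clay figure, the cup and the clay lump with the tool where they stand.

Things in the scene. Friction and masses are not known exactly. Their poses are not given: they have to be found in the camera images.
- dampbox: fixed plywood damp box, 220 mm (x) by 304 (y) by 112 high, z up; the lid opens along +y. Origin on the table, straight below the middle of the catch; the box spans y -330 to -26 mm, x -110 to 110. Its end at y -26 is lower (99 mm), so the lid passes over it, and carries the catch's steel housing (64 mm wide, below z 82 mm, out to y 15 mm); beyond it is free space down to the table
- lid (a joint): how far the lid is open, m: 0 shut, 0.130 against its stop. It slides only along the box's y and stays where it is left (friction about 2 N, light damping). A clear 8 mm slab with a blue strip along its leading edge, underside 100 mm and top 108 mm above the table. While the catch stands up the lid can move only 2 mm
- lid_edge (a point): middle of the top of the lid's leading edge (blue strip), 108 mm above the table; it moves with the lid
- pull_bar (a point): centre of the front bar of the lid's pull, a flat loop of 8 mm steel rod standing out in front of the lid's leading edge, bar along the box's x at 118 mm above the table. The opening inside the loop is 64 mm (box x) by 48 mm (box y, from the lid's edge to the bar's inner face, which lies 4 mm before this point). It moves with the lid
- catch (a joint): how far the catch is pressed down, m: 0 up (as the spring leaves it), 0.014 at its lower stop. The spring takes about 4 N to start and 8 N fully down. From 0.010 on its top is below the lid's underside and the lid can slide over it; press to the stop to be safe. Once the lid is more than about 5 mm open the lid itself keeps the catch down at about 0.010
- catch_top (a point): the catch: red thumb plate 44 mm (box x) by 52 (box y) by 10, moving straight down on a spring plunger inside the pull loop, from 2 mm in front of the shut lid's edge to just below the loop's front bar. Point in its top face: 26 mm in front of the shut lid's edge, 26 mm behind the centre of the shut lid's front bar, midway between the loop's sides, 110 mm above the table while up; moves with the plate
- figure_mid (a point): bystander: loose brown clay figure, three stacked lumps, 76 mm across, 118 mm tall; the point is half-way up
- cup_mid (a point): bystander: loose clear plastic cup, 72 mm across, 90 mm tall; the point is half-way up
- stuck_mid (a point): bystander: loose lump of clay, 72 mm across and 40 mm tall, with a thin wooden modelling tool stuck upright in it, 155 mm tall in all; the point is half-way up the lump

How it is judged:
By the outcome, as a careful person would: the job done as asked, in the order asked, and still so for the second after the job is handed in, with the robot touching nothing.
It also fails if it takes over 35 s, if anything falls off the work surface, if the arm or the gripper's body presses on something with over 40 N, if the wrist force passes 120 N, or if a joint passes its speed limit or range.

## Robot

A 7-joint arm with a two-finger parallel gripper is mounted at the origin on the work surface. World frame = base frame: x ahead of the robot, y to its left, z up, the work surface at z = 0. Lengths are in m, angles in rad, forces in N, time in s.
With the tool pointing down it reaches from about 0.4 to 0.85 m from the base axis. Payload 10.4 kg.
Tool frame: the origin (TCP) lies midway between the tips of the shut fingers; the grasp point (between the pads) lies 19 mm behind it; z points along the fingers, x is the direction in which the jaws open and shut, and the axes are right-handed (so a half turn about z gives the same grasp; the last joint's range is limited). The gripper opens to 85 mm and grips with 20 to 120 N. Pads are 22 mm wide; open, the fingers measure 114 mm over their backs; the gripper's body (76 mm by 85 mm) begins 54 mm behind the grasp point. The pads swing forward as they close: fully open they stand 13 mm farther back than shut.
Start: joints at [1.277, 0.332, -0.065, 1.46, 0.022, 1.35, -0.088], TCP at [0.167, -0.602, 0.231] pointing down, gripper open.
Joint ranges: [-2.6, 2.6], [-0.5, 2.12], [-1.47, 1.34], [0.16, 2.42], [-1.27, 4.41], [0.06, 2.06], [-2.6, 2.6]. Speed limits (rad/s): [2.22, 2.22, 2.79, 2.79, 3.14, 3.14, 3.14].

## Interface

Orientations are given as a unit quaternion [x, y, z, w].
In Python, from workcell import telemetry, eyes, order gives the robot as it stands.
- The arm moves only by the tool servo_tool, never from a script. Its argument "deltas" is a list of rows, each a list of 3 entries, a list of its own where there are three numbers: the shift along the tool's x, y, z in cm, then the turn about the tool's z in rad, then the finger opening in cm, from 0 to 8.54. A call has 1 to 12 rows; each row shifts and turns the pose as measured when the row begins, along the tool's axes as they then stand; what a row does not reach is not made up. A row lasts 1/12 s, in which the tool goes at most 41.7 mm and 7.16 degrees, less where a joint would pass 70% of its speed; a pose out of reach is approached as far as the arm can. A call is refused whole if a number of a shift passes 4.17 or a number of a turn 0.125, either way. A call with a gripper value outside its range is refused whole. The fingers move at their own pace and stop on an object; "force" is the grip in N (left out, the last holds). Time passes only in rows, so rows that do not move let the fingers close. It gives the time, the measured TCP pose, the force and the opening at its end, in the units of the state.
- telemetry.get_obs(): the state, without advancing time (a new reading comes with each control period).
- eyes.camera(name): name is "scene" or "top"; returns (picture, depth): 420x560x3 uint8, blue, green, red; 420x560 float32, m along the optical axis (not along the pixel's ray), 0 where there is no reading.
- eyes.calibration(name): a dict with "fx", "fy", "cx", "cy" (pixels), "rvec" (rotation vector, rad) and "tvec" (3), from world to camera coordinates, as OpenCV has them. Camera axes: x right, y down, z forward; pixel columns grow to the right and rows downward; lengths in m; the calibration is good to about 2 mm. A picture is of the moment at which its call begins. calibration takes no time and is no camera call.
- order.hand_in(): hands the job in, once; it reports no verdict.
The state is a dict: "clock": time; "joint_pos": joint angles; "joint_velocities": joint speeds; "tau": joint torques, N m; "position": TCP position; "ee_rot": TCP orientation; "ft_force": force on the tool from outside, world axes, zero at the start; "torque": the same for the moment, N m; "grip_width": opening from 0.0 (shut) to 1.0 (fully open).
Only numpy, scipy, OpenCV 4.12 (cv2) and the standard library are available. Lean on these libraries where they do the work, as an engineer would, in place of code of your own. Each camera call takes 0.05 s, during which the arm holds its last target. There are 200 camera calls.

## Working session

There is one attempt and no reset: what is moved stays moved. The work goes in short steps, Python scripts to look and compute and a tool call to move; the robot and the scene stay as the last step left them, time stands still between calls to the robot, and variables do not carry over. Pictures are saved under pics/ and viewed, about 8 in all and at most 12, crops included, and the job is handed in when it is done.

Besides the shell and the picture viewer there is one more tool, called after ">>>" by a JSON object that holds its "method" and its "body", one argument or row to a line. servo_tool: Moves the arm, as the interface text tells. Its arguments: {"type":"object","properties":{"deltas":{"type":"array"},"force":{"type":"number"}},"required":["deltas"]}

```bash
mkdir -p pics
cat > h.py <<'E'
import numpy as np, cv2
from workcell import telemetry, eyes, order
def look(name,fn=None):
    p,d=eyes.camera(name)
    if fn: cv2.imwrite('pics/'+fn,p)
    np.savez('/tmp/'+name+'.npz',p=p,d=d); return p,d
def world(name,d):
    c=eyes.calibration(name); R=cv2.Rodrigues(np.array(c['rvec'],float))[0]
    v,u=np.mgrid[:d.shape[0],:d.shape[1]]
    P=np.stack([(u-c['cx'])/c['fx']*d,(v-c['cy'])/c['fy']*d,d],-1)
    return (P-np.array(c['tvec']).ravel())@R
E
python3 - <<'E'
from h import *
a,_=look('top','t1.png');b,_=look('scene','s1.png')
o=telemetry.get_obs();print({k:np.round(v,3) for k,v in o.items()})
E
```

```text
{'clock': np.float64(0.1), 'joint_pos': array([ 1.277,  0.333, -0.065,  1.461,  0.022,  1.35 , -0.088]), 'joint_velocities': array([ 0.   , -0.002, -0.001, -0.002,  0.001, -0.   ,  0.001]), 'tau': array([ 3.0000e-03, -6.2675e+01,  5.0000e-02, -3.9243e+01,  1.6000e-02,
        7.0000e-03,  0.0000e+00]), 'position': array([ 0.167, -0.602,  0.231]), 'ee_rot': array([ 0.796, -0.605, -0.001, -0.   ]), 'ft_force': array([ 1.357, -0.067,  0.083]), 'torque': array([ 0.008,  0.018, -0.077]), 'grip_width': np.float64(1.003)}
```

View pics/t1.png

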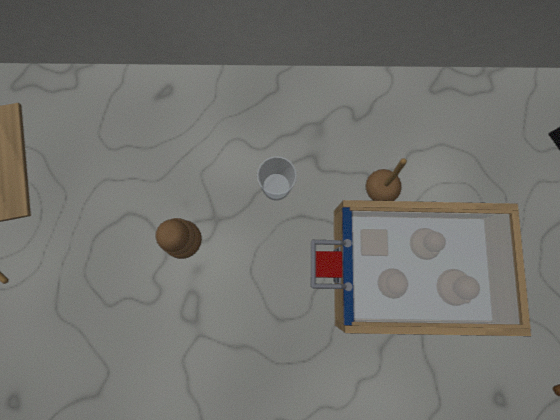

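View pics/s1.png

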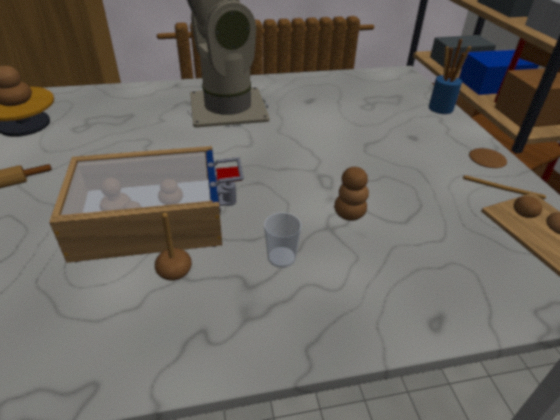

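The top view shows the red catch at about (329,264) inside the loop, whose bar is at about u=313, and the blue strip at u≈348. The lid opens to image left. The figure is at (178,238), the cup at (277,178) and the lump at (384,186). The scene view agrees with this layout.

Run:
```python
from h import *
from scipy.spatial.transform import Rotation as Ro
for n in ('top','scene'):
    z=np.load(f'/tmp/{n}.npz');p=z['p'].astype(int);W=world(n,z['d']);ok=z['d']>0
    B,G,R=p[...,0],p[...,1],p[...,2]
    H=W[...,2]
    for nm,m in (('red',(R>120)&(G<60)&(B<60)&(abs(H-.11)<.02)),('blue',(B>90)&(R<60)&(G<100)&(abs(H-.108)<.02))):
        m&=ok
        m=m&(np.hypot(W[...,0],W[...,1])<1)
        X=W[m]
        if len(X)<5: print(n,nm,len(X));continue
        r=cv2.minAreaRect(X[:,:2].astype(np.float32)*1000)
        print(n,nm,len(X),np.round(np.median(X,0),4),'rect mm',np.round(r[0],1),np.round(r[1],1),round(r[2],2))
    if n=='top':
        for nm,(u,v) in dict(fig=(178,238),cup=(277,178),lump=(384,186),bar=(313,264),barT=(313,250),bara=(312,280),wallTL=(345,207),wallTR=(518,207),wallBL=(345,331),wallBR=(524,331)).items(): print(nm,np.round(W[v,u],3))
        m=(H>.112)&(H<.125)&ok; 
        v,u=np.nonzero(m[235:295,305:345]); 
        X=W[235:295,305:345][v,u]; print('loop',len(X),X.min(0),X.max(0)); 
        r=cv2.minAreaRect(X[:,:2].astype(np.float32)*1000);print(r)
o=telemetry.get_obs();print(Ro.from_quat(o['ee_rot']).as_matrix().round(3))
```

```text
top red 0
top blue 433 [ 0.5081 -0.0834  0.1091] rect mm [519.7 -84.5] [ 15.4 190.7] 88.87
fig [0.564 0.199 0.118]
cup [0.696 0.032 0.008]
lump [ 0.673 -0.174  0.039]
bar [ 0.521 -0.025  0.124]
barT [ 0.544 -0.025  0.124]
bara [ 0.495 -0.023  0.12 ]
wallTL [ 0.618 -0.083  0.11 ]
wallTR [ 0.639 -0.455  0.001]
wallBL [ 0.414 -0.075  0.113]
wallBR [ 0.413 -0.368  0.114]
loop 639 [ 0.48199374 -0.07898769  0.11200833] [ 0.56102437 -0.02080193  0.12496964]
((521.6178588867188, -49.77613067626953), (56.887760162353516, 79.7505874633789), 88.84972381591797)
scene red 0
scene blue 116 [0.1476 0.6538 0.1013] rect mm [310.7 275.8] [143.3 933.9] 29.89
[[ 0.268 -0.964 -0.   ]
 [-0.964 -0.268  0.001]
 [-0.001  0.    -1.   ]]
```

```bash
cat >> h.py <<'E'
def fit(name,p,d):
    p=p.astype(int);W=world(name,d);H=W[...,2];B,G,R=p[...,0],p[...,1],p[...,2]
    for nm,m in (('red',(R>90)&(R>2.5*G)&(R>2.5*B)),('blue',(B>80)&(B>2*R)&(B>1.5*G))):
        m&=(d>0)&(H>.08)&(H<.13)&(W[...,0]<.75)&(W[...,0]>.35)&(abs(W[...,1])<.3)
        X=W[m]
        if len(X)<8: print(name,nm,len(X));continue
        a=np.polyfit(X[:,0],X[:,1],1)[0]
        print(name,nm,len(X),'med',np.median(X,0).round(4),'min',np.percentile(X,2,0).round(4),'max',np.percentile(X,98,0).round(4),'slope dy/dx',a.round(4))
E
python3 - <<'E'
from h import *
for n in ('top','scene'):
    z=np.load(f'/tmp/{n}.npz');fit(n,z['p'],z['d'])
# planned rows to a hover above (0.522,-0.048)
pos=telemetry.get_obs()['position'];D=np.array([.522,-.048])-pos[:2];h=np.deg2rad(-74.5);N=17;t=np.deg2rad(73.2)/N
for i in range(N):
    s=D/N*100; print(i,np.round([np.cos(h)*s[0]+np.sin(h)*s[1],np.sin(h)*s[0]-np.cos(h)*s[1]],2)); h+=t
print(t)
E
```

```text
top red 648 med [ 0.5212 -0.0518  0.111 ] min [ 0.5015 -0.0729  0.1087] max [ 0.5412 -0.0309  0.1133] slope dy/dx -0.0259
top blue 838 med [ 0.5163 -0.0841  0.1092] min [ 0.4277 -0.0918  0.1069] max [ 0.6132 -0.0766  0.1112] slope dy/dx -0.0197
scene red 200 med [ 0.5214 -0.0537  0.1108] min [ 0.5042 -0.0743  0.1088] max [ 0.5376 -0.0312  0.1126] slope dy/dx -0.1084
scene blue 226 med [ 0.5299 -0.0861  0.1089] min [ 0.4327 -0.0926  0.107 ] max [ 0.6062 -0.0804  0.1107] slope dy/dx -0.0117
0 [-2.58 -2.88]
1 [-2.36 -3.07]
2 [-2.12 -3.24]
3 [-1.87 -3.39]
4 [-1.61 -3.52]
5 [-1.34 -3.63]
6 [-1.07 -3.72]
7 [-0.79 -3.79]
8 [-0.5  -3.84]
9 [-0.21 -3.86]
10 [ 0.08 -3.87]
11 [ 0.37 -3.85]
12 [ 0.66 -3.81]
13 [ 0.94 -3.75]
14 [ 1.22 -3.67]
15 [ 1.5  -3.57]
16 [ 1.76 -3.45]
0.07515182426234407
```

Catch at (0.5215, -0.052, 0.111), which matches the expected 0.110 height and plate size. Box yaw is about -1.2°. Next I'll move to a hover above it with the fingers shut.

>>> {"method": "servo_tool", "body": {
  "deltas": [
    [[-2.6,-2.9,0],-0.075,0],
    [[-2.4,-3.1,0],-0.075,0],
    [[-2.1,-3.2,0],-0.075,0],
    [[-1.9,-3.4,0],-0.075,0],
    [[-1.6,-3.5,0],-0.075,0],
    [[-1.3,-3.6,0],-0.075,0],
    [[-1.1,-3.7,0],-0.075,0],
    [[-0.8,-3.8,0],-0.075,0],
    [[-0.5,-3.8,0],-0.075,0],
    [[-0.2,-3.9,0],-0.075,0],
    [[0.1,-3.9,0],-0.075,0],
    [[0.4,-3.9,0],-0.075,0]
  ],
  "force": 60
}}

```text
clock: 1.1
position: [0.4141, -0.1952, 0.2245]
ee_rot: [0.982, -0.187, -0.005, -0.001]
ft_force: [1.8, -0.7, -0.6]
grip_width: -0.002
```

>>> {"method": "servo_tool", "body": {
  "deltas": [
    [[0.8,-2.9,0],-0.06,0],
    [[0.9,-2.9,0],-0.06,0],
    [[1.1,-2.8,0],-0.06,0],
    [[1.3,-2.7,0],-0.06,0],
    [[1.5,-2.7,0],-0.06,0],
    [[1.6,-2.6,0],-0.06,0],
    [[0,0,0],0,0],
    [[0,0,0],0,0]
  ]
}}

```text
clock: 1.77
position: [0.5255, -0.029, 0.2229]
ee_rot: [1.0, 0.01, -0.005, -0.003]
ft_force: [-0.0, -1.5, 0.4]
grip_width: -0.005
```

>>> {"method": "servo_tool", "body": {
  "deltas": [
    [[-0.4,1.9,1.0],0.04,0],
    [[0,0,2.0],0,0],
    [[0,0,2.0],0,0],
    [[0,0,2.0],0,0],
    [[0,0,0],0,0],
    [[0,0,0],0,0]
  ]
}}

```text
clock: 2.27
position: [0.5192, -0.053, 0.1497]
ee_rot: [1.0, -0.015, -0.005, -0.002]
ft_force: [0.1, 0.7, 1.0]
grip_width: -0.001
```

Run:
```python
from h import *
a,d=look('top');b,e=look('scene')
cv2.imwrite('pics/c2.png',np.hstack([cv2.resize(a[200:340,270:410],(400,400)),cv2.resize(b[120:260,150:290],(400,400))]))
o=telemetry.get_obs();print(o['clock'],o['position'],o['ee_rot'].round(4),o['ft_force'])
```

```text
2.3667 [ 0.51960504 -0.05279415  0.15033606] [ 0.9999 -0.0149 -0.0048 -0.002 ] [ 0.3504744  -0.09866895  0.14882652]
```

View pics/c2.png

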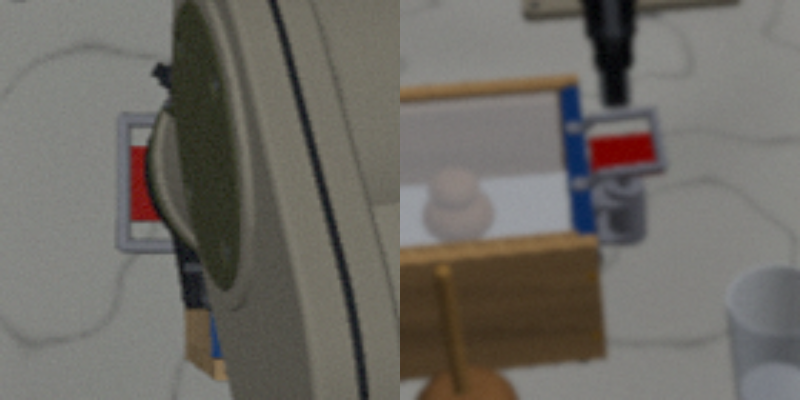

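The crops show the shut fingertips above the loop, centred over the red plate, with the arm hiding part of it in the top view. Now I'll go down into the loop.

>>> {"method": "servo_tool", "body": {
  "deltas": [
    [[0.2,-0.4,1.2],0,0],
    [[0,0,1.2],0,0],
    [[0,0,1.0],0,0],
    [[0,0,0.4],0,0],
    [[0,0,0],0,0]
  ]
}}

```text
clock: 2.78
position: [0.5233, -0.0486, 0.1115]
ee_rot: [1.0, -0.015, -0.002, -0.001]
ft_force: [0.5, 0.0, 0.1]
grip_width: -0.001
```

>>> {"method": "servo_tool", "body": {
  "deltas": [
    [[0,0,0.5],0,0],
    [[0,0,0.5],0,0],
    [[0,0,0.5],0,0],
    [[0,0,0.4],0,0],
    [[0,0,0.3],0,0]
  ]
}}

```text
clock: 3.2
position: [0.5244, -0.0485, 0.0957]
ee_rot: [1.0, -0.015, -0.002, 0.001]
ft_force: [-25.9, 0.4, 51.9]
grip_width: 0.001
```

>>> {"method": "servo_tool", "body": {
  "deltas": [
    [[-0.05,0,0.0],0,0],
    [[-0.05,0,0.05],0,0]
  ]
}}

```text
clock: 3.37
position: [0.524, -0.0485, 0.0981]
ee_rot: [1.0, -0.015, -0.001, 0.002]
ft_force: [-1.0, 0.0, 6.7]
grip_width: 0.004
```

>>> {"method": "servo_tool", "body": {
  "deltas": [
    [[0,0,0.25],0,0],
    [[0,0,0.2],0,0],
    [[0,0,0.15],0,0]
  ]
}}

```text
clock: 3.62
position: [0.5245, -0.0485, 0.0959]
ee_rot: [1.0, -0.016, -0.001, 0.003]
ft_force: [-12.9, -0.1, 25.5]
grip_width: 0.003
```

>>> {"method": "servo_tool", "body": {
  "deltas": [
    [[0,-0.5,0.15],0,0],
    [[0,-0.5,0.15],0,0],
    [[0,-0.5,0.15],0,0],
    [[0,-0.5,0.15],0,0]
  ]
}}

```text
clock: 3.95
position: [0.5272, -0.0418, 0.096]
ee_rot: [1.0, -0.021, 0.001, 0.013]
ft_force: [-8.2, -13.1, 21.0]
grip_width: -0.002
```

>>> {"method": "servo_tool", "body": {
  "deltas": [
    [[-0.1,-0.7,0.1],-0.01,0],
    [[-0.1,-0.7,0.1],-0.01,0],
    [[-0.1,-0.7,0.1],-0.01,0],
    [[0,-0.7,0.1],0,0]
  ]
}}

```text
clock: 4.28
position: [0.5289, -0.0273, 0.0961]
ee_rot: [1.0, -0.012, 0.005, 0.022]
ft_force: [-4.6, -9.7, 13.4]
grip_width: 0.0
```

>>> {"method": "servo_tool", "body": {
  "deltas": [
    [[-0.2,-0.8,0.1],0,0],
    [[-0.2,-0.8,0.05],0,0],
    [[-0.2,-0.8,0.0],0,0],
    [[0,-0.8,0.0],0,0],
    [[0,0,0],0,0]
  ]
}}

```text
clock: 4.7
position: [0.5285, -0.0039, 0.0964]
ee_rot: [0.999, -0.016, 0.01, 0.028]
ft_force: [1.0, 0.6, 0.1]
grip_width: 0.003
```

Run:
```python
from h import *
b,e=look('scene');a,d=look('top')
fit('scene',b,e);fit('top',a,d)
cv2.imwrite('pics/c3.png',np.hstack([cv2.resize(a[200:340,270:410],(400,400)),cv2.resize(b[120:260,150:290],(400,400))]))
o=telemetry.get_obs();print(o['clock'],o['position'],o['ee_rot'].round(4),o['ft_force'])
```

```text
scene red 36 med [ 0.5165 -0.0334  0.1008] min [ 0.5044 -0.0386  0.099 ] max [ 0.5294 -0.0272  0.1026] slope dy/dx -0.1208
scene blue 239 med [ 0.5372 -0.0492  0.1089] min [ 0.4352 -0.0562  0.1069] max [ 0.6155 -0.043   0.1107] slope dy/dx -0.0172
top red 0
top blue 0
4.8 [ 0.52850654 -0.00441574  0.09624602] [ 0.9994 -0.0166  0.0104  0.0277] [-0.39534372 -0.26886479 -0.15473332]
```

View pics/c3.png

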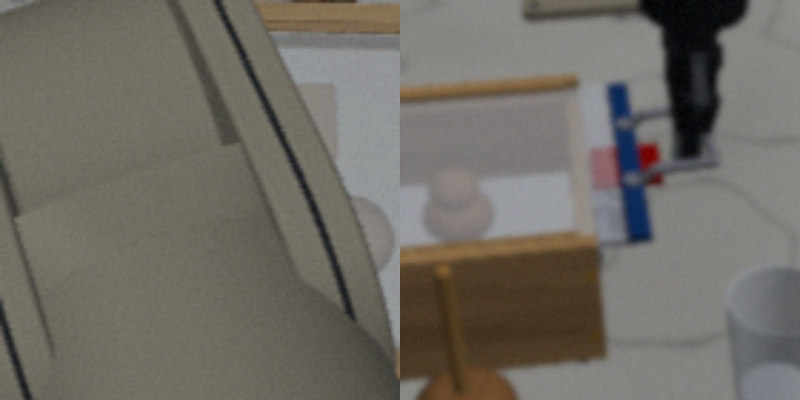

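The scene crop shows the lid about 37 mm open, with its blue strip over the red plate and holding it at z≈0.101. I'll push on towards the stop.

>>> {"method": "servo_tool", "body": {
  "deltas": [
    [[-0.2,-0.9,0],0,0],
    [[-0.2,-0.9,0],0,0],
    [[-0.1,-0.9,0],0,0],
    [[0,-0.9,0],0,0],
    [[0,-0.9,0],0,0],
    [[0,-0.9,0],0,0],
    [[0,-0.9,0],0,0]
  ]
}}

```text
clock: 5.38
position: [0.529, 0.0468, 0.0938]
ee_rot: [0.999, -0.024, 0.013, 0.034]
ft_force: [-2.5, -6.0, 5.0]
grip_width: 0.0
```

>>> {"method": "servo_tool", "body": {
  "deltas": [
    [[-0.2,-0.9,-0.1],-0.01,0],
    [[-0.2,-0.9,-0.1],-0.01,0],
    [[-0.2,-0.8,-0.1],-0.01,0],
    [[-0.1,-0.7,-0.1],0,0],
    [[0,-0.6,0],0,0],
    [[0,-0.5,0],0,0]
  ]
}}

```text
clock: 5.88
position: [0.5267, 0.0829, 0.0944]
ee_rot: [0.999, -0.014, 0.014, 0.04]
ft_force: [-1.8, -6.1, 4.7]
grip_width: -0.002
```

>>> {"method": "servo_tool", "body": {
  "deltas": [
    [[-0.1,-0.5,-0.05],0,0],
    [[0,-0.5,0],0,0],
    [[0,-0.5,0],0,0],
    [[0,-0.5,0],0,0]
  ]
}}

```text
clock: 6.22
position: [0.5269, 0.0884, 0.094]
ee_rot: [0.998, -0.02, 0.013, 0.05]
ft_force: [-6.1, -19.1, 13.8]
grip_width: -0.002
```

Stalled at 19 N with the push unmet, so the lid is at its stop. I'll back off inside the loop and lift out.

>>> {"method": "servo_tool", "body": {
  "deltas": [
    [[0,0.2,0],0,0],
    [[-0.2,0.7,0],0,0],
    [[-0.1,0.3,0],0,0],
    [[0,0.1,-1.0],0,0],
    [[0,0.1,-1.5],0,0],
    [[0,0.2,-2.0],0,0],
    [[0,0.3,-2.5],0,0],
    [[0,0.3,-3.0],0,0],
    [[0,0.3,-3.0],0,0],
    [[0,0,0],0,0]
  ]
}}

```text
clock: 7.05
position: [0.5169, 0.0775, 0.2328]
ee_rot: [0.999, -0.019, 0.011, 0.048]
ft_force: [0.0, 1.1, 0.2]
grip_width: 0.002
```

Run:
```python
from h import *
b,e=look('scene','s4.png')
fit('scene',b,e)
o=telemetry.get_obs();print(o['clock'],o['position'],o['ee_rot'].round(4),o['ft_force'])
```

```text
scene red 0
scene blue 244 med [0.5357 0.0425 0.1088] min [0.4356 0.0355 0.1071] max [0.6163 0.0491 0.1107] slope dy/dx -0.0168
7.1 [0.5162595  0.07723203 0.23054048] [ 0.9986 -0.0189  0.0096  0.0483] [-1.00856992  0.64609459  0.39100857]
```

View pics/s4.png

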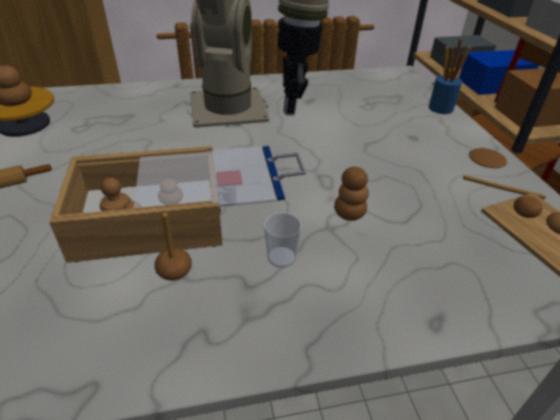

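The scene view shows the lid out over the catch, the loop free and the figure, cup and lump standing where they were. The measured travel is 128–130 mm, so I'll move the arm aside and cross-check from above.

>>> {"method": "servo_tool", "body": {
  "deltas": [
    [[-1.0,3.0,-0.5],0.08,0],
    [[-1.0,3.0,-0.3],0.08,0],
    [[-1.0,3.0,-0.3],0.08,0],
    [[-1.0,3.0,-0.3],0.08,0],
    [[0,3.0,-0.3],0.08,0],
    [[0,3.0,-0.3],0.08,0],
    [[0,3.0,-0.3],0.08,0],
    [[0,3.0,-0.3],0.08,0],
    [[0,3.0,-0.3],0.08,0],
    [[0,3.0,-0.3],0.08,0],
    [[0,3.0,-0.3],0.08,0],
    [[0,0,0],0,0]
  ]
}}

```text
clock: 8.1
position: [0.327, -0.2045, 0.2852]
ee_rot: [0.888, -0.457, 0.027, 0.035]
ft_force: [0.8, -0.5, 0.4]
grip_width: -0.002
```

Run:
```python
from h import *
b,e=look('scene');fit('scene',b,e);a,d=look('top','t5.png');fit('top',a,d)
o=telemetry.get_obs();print(o['clock'],o['position'],o['joint_velocities'].round(2),o['ft_force'])
```

```text
scene red 0
scene blue 234 med [0.5341 0.043  0.1087] min [0.4362 0.0362 0.1071] max [0.617  0.0494 0.1104] slope dy/dx -0.0154
top red 0
top blue 800 med [0.5197 0.0444 0.1091] min [0.4296 0.0376 0.1068] max [0.6165 0.0524 0.1113] slope dy/dx -0.0203
8.2 [ 0.32986408 -0.20153537  0.28472448] [-0.03  0.02 -0.04 -0.01 -0.   -0.    0.  ] [0.09599221 0.43103666 0.83412425]
```

View pics/t5.png

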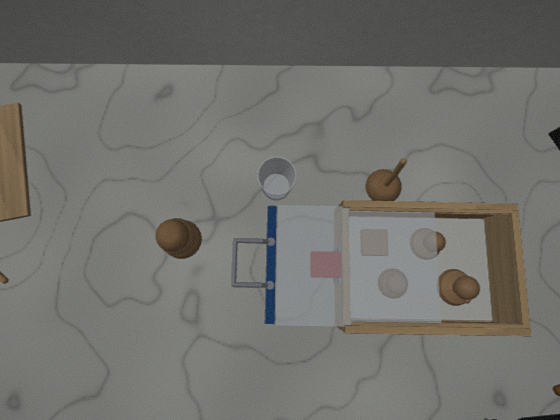

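```bash
python3 -c "
from workcell import order;print(order.hand_in())"
```

```text
the job is handed in; nothing more can be done
None
```

The damp box is open and the job is handed in. With the fingers shut inside the loop, I pressed the red catch to its stop (tip at z≈0.096 m). I kept it down while pushing the front bar outwards until the lid slid over it. I then pushed the lid on until it stalled at about 19 N, lifted the hand out and moved it away. The last move was at about 8 s.

- **Lid travel:** both cameras measured about 128–130 mm against the 130 mm stop. That is within the 2 mm calibration, but they do not prove the last millimetre.
- **Bystanders:** the figure, cup and clay lump look unmoved in the before and after pictures. I checked them by eye only.
- **Robot:** it is touching nothing, with the wrist force near zero.
- **Less smooth points:** the first press on the catch peaked at about 52 N down at the fingertips (58 N in all), within the 120 N wrist limit, and I eased off at once. The tool also tilted up to about 6° during the push, with no visible effect.

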